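Open the beam shutter past its lockout collar

TASK

Open the beam shutter whose lever ends in a round ball knob: lift the sprung lockout collar on the lever clear of the gate, swing the lever across to the far end of its gate, and let the collar drop fully home there so the lever is locked open. Leave the other shutter, the one with the T-bar lever, shut.

Things in the scene. Friction and masses are not known exactly. Their poses are not given: they have to be found in the camera images.
- ball_shutter_collar_grip (a point): Centre of the collar's grip drum (steel, 30 mm diameter, 23 mm long) on the ball-knob lever; grasp from above, fingers closing along x. z: up the lever; x: its level hinge axis, away from the robot. Hinge axis 94.5 mm down the lever from here, 30 mm above the table (collar down). Black ball knob, 21 mm, tops out 42 mm above this point. Gate top 80 mm, housing 65 mm above the table, 54x100 mm.
- ball_shutter_lever (a joint): Swing of the ball-knob lever (rad). 0: shut, leaning 21 degrees to the robot's left. 0.74: open, leaning 21 degrees to the right (right-handed turn about the collar point's x axis). Needs about 1 N at the collar and stays where left. With the collar down, the stop amid the gate blocks it from about 0.13 to 0.61. The housing is fixed, turned up to 20 degrees either way.
- ball_shutter_collar (a joint): Lift of the lockout collar along the ball-knob lever (m): 0 down, 0.016 fully up. A spring pulls it down (2.5 to 4.5 N with its weight). It passes over the stop when lifted 0.010 or more, and drops home only near either end of the swing. Its slim foot, 15 mm in diameter, reaches 52.5 mm below the drum's centre into the gate.
- tbar_shutter_lever (a joint): Swing (rad) of the other shutter's lever, which ends in a 56 mm black cross bar in place of the ball but is otherwise identical: 0 shut, 0.74 open. It stays shut. The two shutters stand 0.15 to 0.37 m apart, side by side; either may be the left one.

How it is judged:
By the outcome, as a careful person would: the job done as asked, in the order asked, and still so for the second after the job is handed in, with the robot touching nothing.
It also fails if it takes over 32 s, if anything falls off the work surface, if the arm or the gripper's body presses on something with over 40 N, if the wrist force passes 120 N, or if a joint passes its speed limit or range.

ROBOT

A 6-joint arm with a two-finger parallel gripper is mounted at the origin on the work surface; the furniture and walls round the work are solid. World frame = base frame: x ahead of the robot, y to its left, z up, the work surface at z = 0. Lengths are in m, angles in degrees, forces in N, time in s.
With the tool pointing down it reaches from about 0.25 to 0.725 m from the base axis. Payload 9.7 kg.
Tool frame: the origin (TCP) lies midway between the tips of the shut fingers; the grasp point (between the pads) lies bot.hold_point_z behind it (bot.hold_point_z is the distance from the TCP to the grasp point, in m); z points along the fingers, y is the line along which they close (so a half turn about z gives the same grasp; the last joint's range is limited). The gripper opens to 85 mm and grips with 20 to 120 N. Pads are 22 mm wide; open, the fingers measure 114 mm over their backs; the gripper's body (76 mm by 85 mm) begins 54 mm behind the grasp point. The pads swing forward as they close: fully open they stand 13 mm farther back than shut.
Start: joints at [74.886, 4.979, 10.078, 95.1, 0, 90], TCP at [0.143, 0.531, 0.231] pointing down, gripper open.
Joint ranges: [-179.16, 179.16], [-48.56, 103.87], [-65.8, 70.77], [-126.05, 130.52], [-82.76, 87.17], [-180, 180]. Speed limits (degrees/s): [127.2, 127.2, 147.25, 180, 180, 180].

INTERFACE

Orientations are given as [roll, pitch, yaw] about the fixed x, y, z axes, in that order (R = Rz(yaw) Ry(pitch) Rx(roll)).
In Python, from workcell import bot, camera, camera_model, ticket gives the robot as it stands.
- The arm moves only by the tool send_rows, never from a script. Its argument "targets" is text: rows parted by semicolons, each of 5 numbers parted by spaces: the shift along the tool's x, y, z in mm, then the turn about the tool's z in degrees, then the closure in counts, from 0 (fully open) to 255 (shut). A call has 1 to 20 rows; each row is the pose to reach, as a shift and turn from the pose commanded when the call began, along the tool's axes at that moment; what a row does not reach only later rows make up. A row lasts 1/8 s, in which the tool goes at most 62.5 mm and 10.7 degrees, less where a joint would pass 70% of its speed; a pose out of reach is approached as far as the arm can. A call with a gripper value outside its range is refused whole. The fingers move at their own pace and stop on an object; "newtons" is the grip in N (left out, the last holds). Time passes only in rows, so rows that repeat a pose let the fingers close. It gives the time, the measured TCP pose, the force, the opening and the grip force at its end, in the units of the state.
- bot.get_obs(): the state, without advancing time (a new reading comes with each control period).
- camera(name): name is "scene" or "side" or "wrist"; returns the picture (420x560x3 uint8, blue, green, red); there is no depth.
- camera_model(name): a dict with "K" (3x3 intrinsics, pixels), "dist_coeffs" ([k1, k2, p1, p2, k3] as OpenCV has them; the pictures are not rectified), "pose" (4x4, takes a point from camera to world coordinates); the wrist camera has in their place "T_tool_cam" (4x4, takes a point from camera to tool coordinates, whose origin is the TCP and whose axes are the flange's). Camera axes: x right, y down, z forward; pixel columns grow to the right and rows downward; lengths in m; the calibration is good to about 2 mm. A picture is of the moment at which its call begins: read the wrist's pose just before it. camera_model takes no time and is no camera call.
- ticket.job_done(): hands the job in; it is judged then, once.
The state is a dict: "time": time; "q": joint angles; "qd": joint speeds; "joint_efforts": joint torques, N m; "ee_pos": TCP position; "tcp_rot": TCP orientation; "wrist_force": force on the tool from outside, world axes, zero at the start; "torque": the same for the moment, N m; "opening": finger opening in m; "grasp_force": force on a finger pad.
Only numpy, scipy, OpenCV 4.12 (cv2) and the standard library are available. Lean on these libraries where they do the work, as an engineer would, in place of code of your own. Each camera call takes 0.05 s, during which the arm holds its last target. There are 200 camera calls.

## Working session

There is one attempt and no reset: what is moved stays moved. The work goes in short steps, Python scripts to look and compute and a tool call to move; the robot and the scene stay as the last step left them, time stands still between calls to the robot, and variables do not carry over. Pictures are saved under pics/ and viewed, at most 10 in all, crops included, and the job is handed in when it is done.

Besides the shell and the picture viewer there is one more tool, called after "Call:" as name(argument=value, ...), one argument or row to a line, values as JSON. send_rows: Moves the arm, as the interface text tells. Its arguments: {"type":"object","properties":{"targets":{"type":"string"},"newtons":{"type":"number"}},"required":["targets"]}

```bash
mkdir -p pics; ls; python3 - <<'E'
from workcell import bot,camera,camera_model
import cv2,numpy as np
o=bot.get_obs();print(o['time'],o['ee_pos'],o['tcp_rot'],bot.hold_point_z)
a=camera("scene");b=camera("side")
cv2.imwrite('pics/scene.png',a);cv2.imwrite('pics/side.png',b)
for n in("scene","side"):
  m=camera_model(n);print(n,np.round(m['K'],1).tolist(),np.round(m['pose'],3).tolist(),m['dist_coeffs'])
print(camera_model("wrist"))
E
```

```text
pics
0.0 [0.14333955 0.53074435 0.23060188] [-1.79924902e+02 -1.65004767e-04  1.64887540e+02] 0.0187
scene [[432.5, 0.0, 279.9], [0.0, 432.5, 203.1], [0.0, 0.0, 1.0]] [[0.634, -0.512, 0.58, -0.013], [-0.773, -0.438, 0.458, -0.578], [0.02, -0.739, -0.674, 0.684], [0.0, 0.0, 0.0, 1.0]] [-0.12093786  0.          0.          0.          0.        ]
side [[453.9, 0.0, 279.6], [0.0, 453.9, 212.9], [0.0, 0.0, 1.0]] [[0.94, -0.171, 0.297, 0.212], [-0.342, -0.455, 0.822, -0.882], [-0.006, -0.874, -0.486, 0.525], [0.0, 0.0, 0.0, 1.0]] [0.00567155 0.         0.         0.         0.        ]
{'K': array([[329.28608914,   0.        , 275.51597698],
       [  0.        , 329.28608914, 209.68972901],
       [  0.        ,   0.        ,   1.        ]]), 'dist_coeffs': array([-0.03289656,  0.        ,  0.        ,  0.        ,  0.        ]), 'T_tool_cam': array([[-6.97413017e-04, -9.55651815e-01, -2.94498084e-01,
         7.45753416e-02],
       [ 9.99999755e-01, -6.85113148e-04, -1.44935484e-04,
        -4.79206760e-04],
       [-6.32566511e-05, -2.94498113e-01,  9.55652059e-01,
        -1.43597977e-01],
       [ 0.00000000e+00,  0.00000000e+00,  0.00000000e+00,
         1.00000000e+00]])}
```

View pics/scene.png

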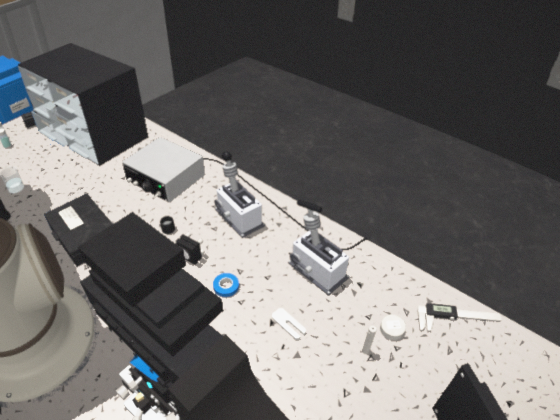

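View pics/side.png

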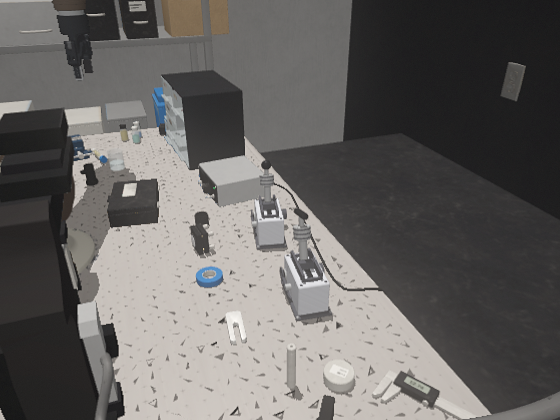

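The ball-knob shutter is the left one: ball at about (227,156) in scene and (266,165) in side. The T-bar is at (310,205) in scene and (301,213) in side. I'll enlarge both views.

```bash
python3 - <<'E'
import cv2,numpy as np
a=cv2.imread('pics/scene.png')[140:245,190:280];b=cv2.imread('pics/side.png')[150:255,220:310]
f=lambda i:cv2.resize(i,None,fx=5,fy=5,interpolation=cv2.INTER_CUBIC)[:, :400]
c=np.hstack([cv2.resize(i,(390,455),interpolation=cv2.INTER_CUBIC) for i in(a,b)])
cv2.imwrite('pics/crop1.png',c)
E
cat > h.py <<'E'
import cv2,numpy as np
from workcell import bot,camera,camera_model
from scipy.spatial.transform import Rotation as R
def wpose(o):
    T=np.eye(4);T[:3,:3]=R.from_euler('xyz',o['tcp_rot'],degrees=True).as_matrix();T[:3,3]=o['ee_pos']
    return T@camera_model('wrist')['T_tool_cam']
def ray(name,px,pose=None):
    m=camera_model(name);P=m['pose'] if pose is None else pose
    u=cv2.undistortPoints(np.array([[px]],float),m['K'],m['dist_coeffs'])[0,0]
    d=P[:3,:3]@np.array([*u,1]);return P[:3,3],d/np.linalg.norm(d)
def tri(*rs):
    A=sum(np.eye(3)-np.outer(d,d) for _,d in rs);b=sum((np.eye(3)-np.outer(d,d))@o for o,d in rs)
    p=np.linalg.solve(A,b);return p,[float(np.linalg.norm(np.cross(d,p-o))) for o,d in rs]
def onz(r,z): o,d=r;return o+d*(z-o[2])/d[2]
E
```

```text
(no output)
```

View pics/crop1.png

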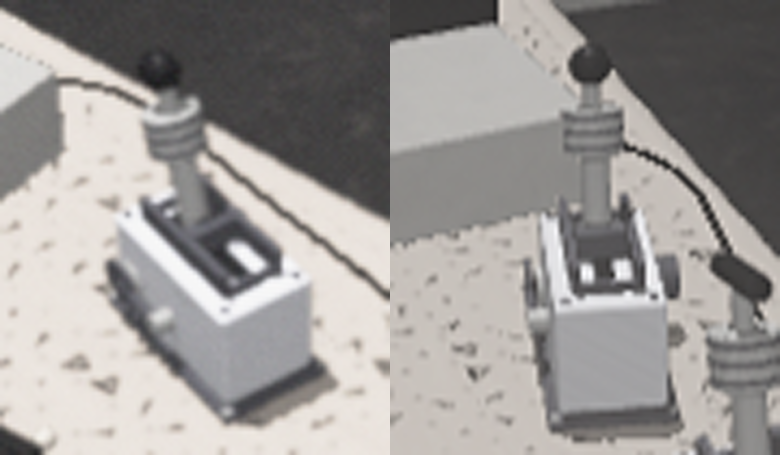

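Crop (scale 4.33) shows the ball at (159,69) left and (590,64) right. The drum is at (174,129) and (592,131). Housing top corners are at (122,215), (222,318), (310,275) on the left and (557,310), (664,303) on the right.

```bash
python3 - <<'E'
from h import *
s=lambda x,y:ray('scene',(190+x/4.333-.4,140+y/4.333-.4)); d=lambda x,y:ray('side',(220+(x-390)/4.333-.4,150+y/4.333-.4))
b,e=tri(s(159,69),d(590,64));g,e2=tri(s(174,129),d(592,131))
print(b,e,g,e2,np.linalg.norm(b-g),(b-g)/np.linalg.norm(b-g))
for p in[(122,215),(222,318),(310,275)]:print('s',onz(s(*p),.065))
for p in[(557,310),(664,303)]:print('d',onz(d(*p),.065))
t=tri(ray('scene',(310,205)),ray('side',(301,213)));print(t)
E
```

```text
[ 0.48687368 -0.0377393   0.1496455 ] [0.0013048526084127436, 0.0013048526084127455] [ 0.48429989 -0.04764307  0.11899078] [0.001890007884952904, 0.0018900078849530132] 0.032317492148906286 [0.07964068 0.30645212 0.94854861]
s [ 0.46648837 -0.02480244  0.065     ]
s [ 0.44425523 -0.11516126  0.065     ]
s [ 0.4945447  -0.12702302  0.065     ]
d [ 0.43997878 -0.12162015  0.065     ]
d [ 0.48893576 -0.13302196  0.065     ]
(array([ 0.47503618, -0.26230381,  0.1518349 ]), [0.0017174971788336685, 0.0017174971788337216])
```

Call:
send_rows(
  targets="-40 -39 0 7.4 0;-80 -78 0 14.7 0;-120 -118 0 22.1 0;-160 -157 0 29.5 0;-200 -196 0 36.8 0;-240 -235 0 44.2 0;-280 -274 0 51.6 0;-320 -313 0 59 0;-360 -352 0 66.3 0;-400 -392 0 73.7 0;-440 -431 0 81 0;-480 -470 0 88.4 0;-480 -470 0 88.4 0;-480 -470 0 88.4 0",
  newtons=30,
)

```text
time: 1.85
ee_pos: [0.4839, -0.0479, 0.2309]
tcp_rot: [-179.9, -0.0, 76.5]
wrist_force: [-0.3, -0.2, 0.6]
opening: 0.0852
grasp_force: 0.0
```

```bash
python3 - <<'E'
from h import *
o=bot.get_obs();print(o['time'],o['ee_pos'],o['tcp_rot'],o['wrist_force'],o['q'])
P=wpose(o);w=camera('wrist');np.save('P1.npy',P);cv2.imwrite('pics/w1.png',w)
m=camera_model('wrist')
def pr(p):
    T=np.linalg.inv(P);q,_=cv2.projectPoints(np.array([p],float),cv2.Rodrigues(T[:3,:3])[0],T[:3,3],m['K'],m['dist_coeffs']);return q.ravel().round(1)
print(pr([.4869,-.0377,.1496]),pr([.4843,-.0476,.119]))
E
```

```text
1.85 [ 0.48392307 -0.04785119  0.23092145] [-1.79934882e+02 -3.75624605e-03  7.64947649e+01] [-0.2864964  -0.19972748  0.57673819] [-5.65454712e+00 -3.67775931e+00  1.30074802e+00  9.50425020e+01
  1.26156397e-02  9.78506788e+01]
[275.7 202.7] [275.4 204.5]
```

View pics/w1.png

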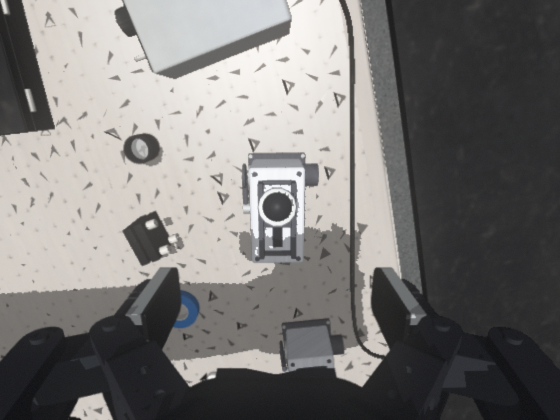

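The wrist view shows the ball at (277,206) inside the drum ring, with the housing below it aligned with the image columns (x 249–305). I'll refine the numbers.

```bash
python3 - <<'E'
from h import *
w=cv2.imread('pics/w1.png');P=np.load('P1.npy');g=cv2.cvtColor(w,cv2.COLOR_BGR2GRAY)
s=cv2.resize(w[145:270,225:335],None,fx=5,fy=4.8*5/4.8,interpolation=cv2.INTER_CUBIC)[:600];cv2.imwrite('pics/w1c.png',s)
m=((g<75).astype(np.uint8));n,l,st,c=cv2.connectedComponentsWithStats(m[190:225,262:292])
for i in range(1,n):
    if st[i,4]>60:print(st[i],c[i]+[262,190])
for px in[(277,206)]:
    print(onz(ray('wrist',px,P),.1477))
# housing white-top orientation
E
```

```text
[  2   3  27  28 518] [277.12741313 206.49034749]
[ 0.48713066 -0.04084969  0.1477    ]
```

View pics/w1c.png

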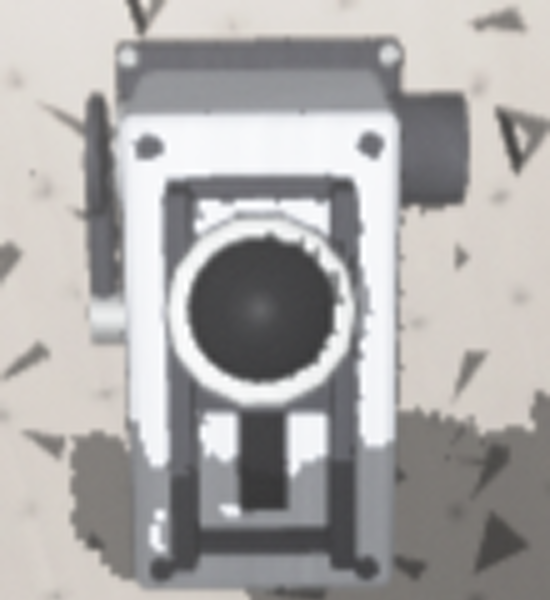

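Screw heads in the crop are at (149,146), (370,144), (162,569) and (367,568). The drum ring is centred at (262,308).

```bash
python3 - <<'E'
from h import *
P=np.load('P1.npy');r=lambda x,y,z:onz(ray('wrist',(224.6+x/5,144.6+y/5),P),z)[:2]
a,b,c,d=[r(*p,.065) for p in[(149,146),(370,144),(162,569),(367,568)]]
L=(a+b-c-d)/2;W=(b+d-a-c)/2
print(a,b,c,d,np.linalg.norm(L),np.linalg.norm(W),np.degrees(np.arctan2(-L[0],L[1])),np.degrees(np.arctan2(W[1],W[0])),'centre',(a+b+c+d)/4)
print('drumtop',r(262,308,.1289),'ball',r(262,309,.1477))
E
```

```text
[ 0.46824602 -0.02855726] [ 0.50924115 -0.03802903] [ 0.44854302 -0.11464871] [ 0.48970141 -0.12431717] 0.08839501699580811 0.04217685944172368 -12.824982527038674 -13.114898367499423 centre [ 0.4789329  -0.07638804]
drumtop [ 0.48586275 -0.04642479] ball [ 0.48706086 -0.04114111]
```

Call:
send_rows(
  targets="-1 1 25 0 0;-1 1 50 0 0;-1 1 75 0 0;-1 1 95 0 0;-1 1 110 0 0;-1 1 122 0 0;-1 1 130 0 0;-1 1 132 0 0;-1 1 132 0 255;-1 1 132 0 255;-1 1 132 0 255;-1 1 132 0 255;-1 1 132 0 255;-1 1 132 0 255",
  newtons=30,
)

```text
time: 3.65
ee_pos: [0.4848, -0.049, 0.0997]
tcp_rot: [-180.0, -0.0, 76.5]
wrist_force: [-3.9, 1.0, 5.7]
opening: 0.029
grasp_force: 29.5
```

```bash
python3 - <<'E'
from h import *
o=bot.get_obs();print(o)
b=np.hstack([cv2.resize(camera(n)[y:y+120,x:x+100],(400,480),interpolation=cv2.INTER_CUBIC) for n,x,y in(('scene',185,130),('side',215,140))]);cv2.imwrite('pics/g1.png',b)
E
```

```text
{'time': 3.65, 'q': array([-5.78041929e+00, -4.14195279e+00, -1.36393384e+01,  8.05135207e+01,
        1.55150762e-02,  9.77285666e+01]), 'qd': array([-0.03796335,  0.00625217, -0.05676336,  0.04945035, -0.03125433,
        0.01675093]), 'joint_efforts': array([-6.96403608e-01, -3.96790659e+01,  4.60207808e+01, -1.89467467e+00,
       -3.70301222e-01, -5.55535691e-03]), 'ee_pos': array([ 0.48475121, -0.0489943 ,  0.09970462]), 'tcp_rot': array([-1.79987106e+02, -1.39074632e-02,  7.64910111e+01]), 'wrist_force': array([-3.87737417,  0.96184913,  5.68272659]), 'torque': array([0.34110002, 0.85674222, 0.04592944]), 'grasp_force': 29.48703110218048, 'opening': 0.029044630198157426}
```

View pics/g1.png

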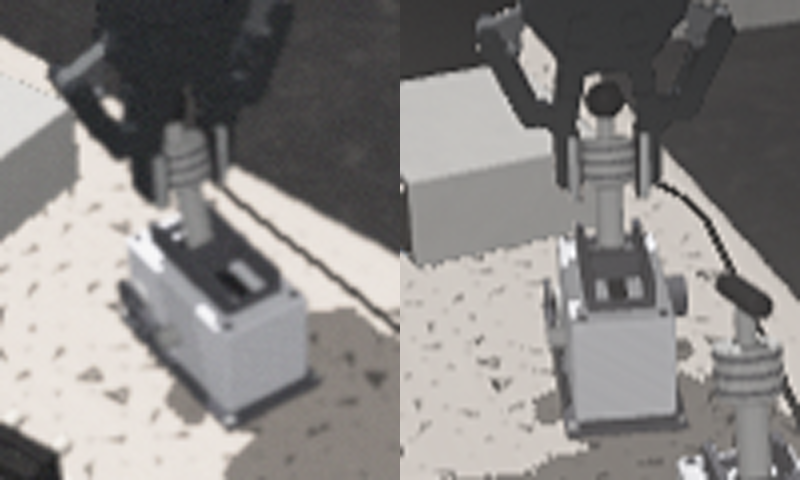

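The drum is held between the pads (side view, around (605,160)). Now lifting 13 mm along the lever.

Call:
send_rows(
  targets="1 0 -3 0 255;2 0 -6 0 255;3 0 -9 0 255;4 0 -12 0 255;4.2 0 -12.5 0 255;4.2 0 -12.5 0 255;4.2 0 -12.5 0 255",
  newtons=30,
)

```text
time: 4.62
ee_pos: [0.4857, -0.045, 0.1116]
tcp_rot: [-180.0, 0.0, 76.5]
wrist_force: [-4.5, -1.0, -3.0]
opening: 0.0291
grasp_force: 29.9
```

```bash
python3 - <<'E'
from h import *
o=bot.get_obs();print(o['wrist_force'],o['torque'],o['opening'])
b=np.hstack([cv2.resize(camera(n)[y:y+120,x:x+100],(400,480),interpolation=cv2.INTER_CUBIC) for n,x,y in(('scene',185,130),('side',215,140))]);cv2.imwrite('pics/g2.png',b)
E
```

```text
[-4.46841891 -1.04577733 -2.99290084] [-0.19393072  0.96747964 -0.02053788] 0.02911323709848243
```

View pics/g2.png

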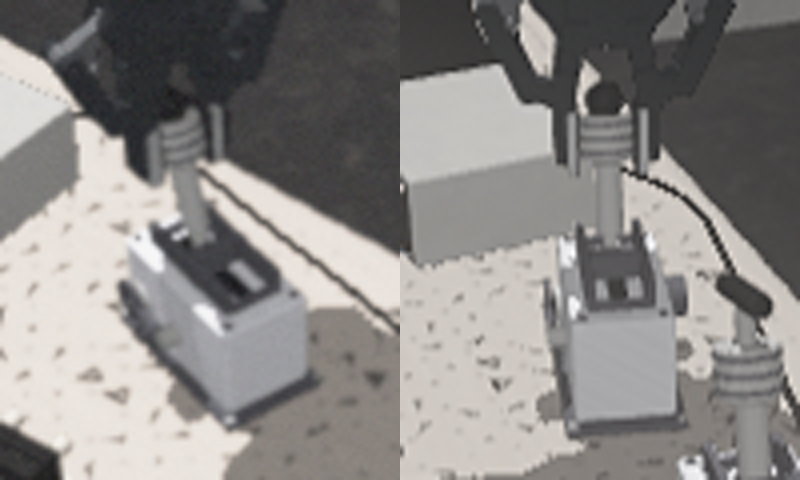

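The collar is up about 12.5 mm and the spring pull reads about 3 N. Now swinging along the arc.

Call:
send_rows(
  targets="-5 0 -1.8 0 255;-10 0 -3.1 0 255;-15 0 -4.2 0 255;-20 0 -5 0 255;-25 0 -5.6 0 255;-30 0 -6 0 255;-35 0 -6.1 0 255;-40 0 -6 0 255;-45 0 -5.6 0 255;-50 0 -5 0 255;-55 0 -4.2 0 255;-60 0 -3 0 255;-65 0 -1.7 0 255;-68 0 -0.8 0 255;-68 0 -0.8 0 255",
  newtons=30,
)

```text
time: 6.6
ee_pos: [0.4702, -0.1116, 0.1125]
tcp_rot: [180.0, 0.0, 76.5]
wrist_force: [-0.1, 1.3, -3.5]
opening: 0.0292
grasp_force: 29.9
```

```bash
python3 - <<'E'
from h import *
o=bot.get_obs();print(o['wrist_force'],o['torque'],o['opening'])
b=np.hstack([cv2.resize(camera(n)[y:y+120,x:x+100],(400,480),interpolation=cv2.INTER_CUBIC) for n,x,y in(('scene',185,130),('side',225,150))]);cv2.imwrite('pics/g3.png',b)
E
```

```text
[-0.14671327  1.2940734  -3.46823729] [ 0.42506841 -0.02329047  0.09432928] 0.02923137482491722
```

View pics/g3.png

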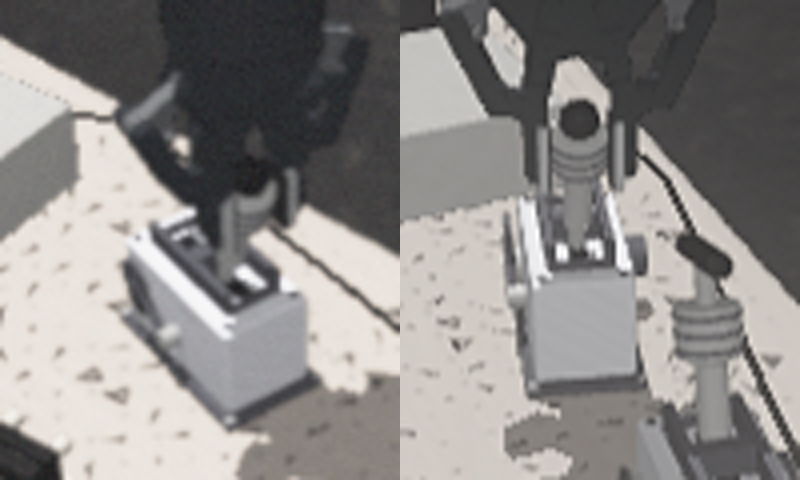

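The lever now leans right and the force shows no end stop yet. I'll creep further until the stop is felt.

Call:
send_rows(
  targets="-2 0 0.8 0 255;-3.5 0 1.4 0 255;-3.5 0 1.4 0 255",
)

```text
time: 7.08
ee_pos: [0.4694, -0.1146, 0.1112]
tcp_rot: [180.0, -0.0, 76.5]
wrist_force: [2.5, 3.0, -3.1]
opening: 0.0293
grasp_force: 29.9
```

Call:
send_rows(
  targets="-2 0 0.8 0 255;-3.5 0 1.4 0 255;-3.5 0 1.4 0 255",
)

```text
time: 7.45
ee_pos: [0.4685, -0.1182, 0.1098]
tcp_rot: [180.0, 0.0, 76.5]
wrist_force: [1.7, 2.4, -3.1]
opening: 0.0289
grasp_force: 29.8
```

Call:
send_rows(
  targets="-2 0 0.8 0 255;-3 0 1.2 0 255;-3 0 1.2 0 255",
)

```text
time: 7.82
ee_pos: [0.4684, -0.1191, 0.1092]
tcp_rot: [179.9, -0.3, 76.6]
wrist_force: [4.1, 14.9, 2.0]
opening: 0.0294
grasp_force: 30.2
```

End stop felt (15 N). Backing off slightly, then lowering along the lever.

Call:
send_rows(
  targets="2 0 -0.6 0 255;3 0 3 0 255;4 0 6 0 255;5 0 9 0 255;6 0 11 0 255;6 0 11 0 255",
)

```text
time: 8.57
ee_pos: [0.4695, -0.1148, 0.0988]
tcp_rot: [179.9, -0.0, 76.5]
wrist_force: [-0.7, 6.5, 7.6]
opening: 0.029
grasp_force: 30.8
```

Height is back at the grasp level, with upward contact force. Releasing and rising clear.

Call:
send_rows(
  targets="0 0 0 0 0;0 0 0 0 0;0 0 0 0 0;0 0 0 0 0;0 0 0 0 0;0 0 -10 0 0;0 0 -30 0 0;0 0 -60 0 0;0 0 -90 0 0;0 0 -120 0 0;0 0 -150 0 0;50 0 -180 0 0;100 0 -200 0 0;100 0 -200 0 0",
)

```text
time: 10.32
ee_pos: [0.4933, -0.0153, 0.2996]
tcp_rot: [179.8, -0.1, 76.7]
wrist_force: [0.3, 0.0, -0.1]
opening: 0.0857
grasp_force: 0.0
```

```bash
python3 - <<'E'
from h import *
o=bot.get_obs();print(o['time'],o['ee_pos'],o['wrist_force'],o['opening'])
b=np.hstack([cv2.resize(camera(n)[y:y+120,x:x+100],(400,480),interpolation=cv2.INTER_CUBIC) for n,x,y in(('scene',195,140),('side',225,150))]);cv2.imwrite('pics/g4.png',b)
E
```

```text
10.325 [ 0.49332598 -0.01534935  0.29964757] [ 0.28660671  0.02451293 -0.07919108] 0.08568448164344772
```

View pics/g4.png

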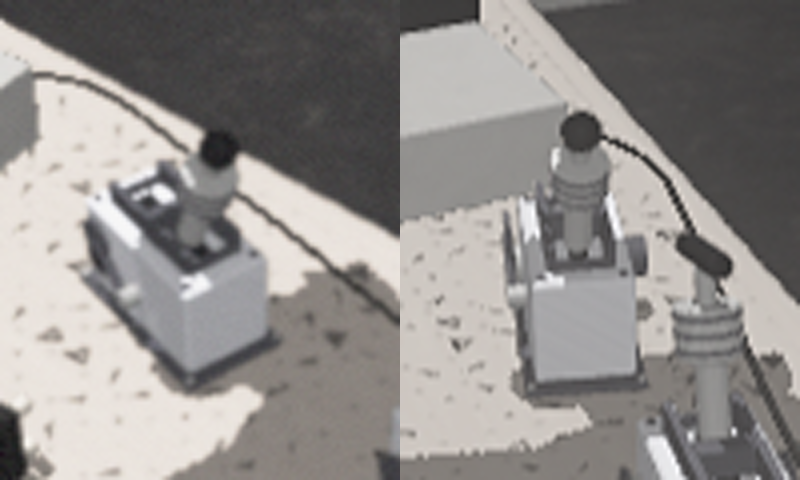

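The lever leans right. Ball at (218,150) in scene and (581,131) in side; drum centre about (210,187) and (580,182). I'll check the ball-to-drum gap, which should be about 31.5 mm when home and 15–20 mm when up.

```bash
python3 - <<'E'
from h import *
s=lambda x,y:ray('scene',(195+x/4-.4,140+y/4-.4)); d=lambda x,y:ray('side',(225+(x-400)/4-.4,150+y/4-.4))
b,e=tri(s(218,150),d(581,131));g,e2=tri(s(210,187),d(580,182))
print(b,e,g,e2,np.linalg.norm(b-g),(b-g)/np.linalg.norm(b-g))
E
```

```text
[ 0.4678353  -0.11936165  0.14676155] [0.001114866858140674, 0.0011148668581407407] [ 0.4706798  -0.10965823  0.1146108 ] [0.0020597843965059447, 0.002059784396506096] 0.03370339143688419 [-0.08439815 -0.28790638  0.95393232]
```

```bash
python3 -c "
from workcell import ticket
print(ticket.job_done())"
```

```text
the job is handed in; nothing more can be done
None
```

The ball-knob shutter is open: its lever is swung to the far end, and the ball-to-collar gap (34 mm measured, about 31.5 mm when home) shows the collar dropped home. The T-bar shutter was not touched, and the job was handed in at about 10.4 s with the arm clear.

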